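# Get the garlic and the timer out from behind the spice jars

## Task

I am about to cook, and the garlic and the kitchen timer stand at the back of the wooden spice caddy, behind two spice jars. First stand both jars on the enamel tray, leaving the garlic and the timer where they are; then, with the jars still on the tray, lay the garlic on the small wooden chopping board and stand the timer upright in the middle of the round cork mat; finally put each jar back upright in the very compartment it came from. Let go of everything, and do not disturb the mug or the pepper mill.

Things in the scene. Friction and masses are not known exactly. Their poses are not given: they have to be found in the camera images.
- caddy: Fixed wooden spice tray, 139 mm deep (its x), 159 wide (y), walls 16 high, inner ridges 11 high, floor 4 thick. Origin: centre of underside; -x is its front, towards the robot. Wells 74 wide, centred at y = +-38.5 mm: front row 60 deep, centre x = -35.5 (jars); back row 68 deep, centre x = +31.5 (garlic, timer), 6 to 12 mm behind the jars. With the jars gone, grip garlic and timer along its x.
- green_jar: Glass spice jar with a green cap, 46 mm diameter (cap 45 mm), 106 mm high, cap from 85 mm up, 110 g or so. Origin at the centre of its underside, z up along its axis. Starts in a front well of the caddy, left or right.
- white_jar: Glass spice jar with a white cap and a green label, 43 mm diameter (cap 42 mm), 100 mm high, cap from 79 mm up, 110 g or so. Origin at the centre of its underside, z up along its axis. Starts in the other front well of the caddy.
- garlic: Whole garlic bulb, whitish, about 60 x 57 mm and 58 mm high, 40 g or so; widest about 20 to 25 mm above its underside. Origin at the centre of its underside. Starts in a back well of the caddy, stalk up. (Another bulb by the sink, out of reach, has no part in this.)
- timer: Round kitchen timer, cream base and red top, 62 mm diameter nearly up to its full height of 55 mm, 110 g. Origin at the centre of its underside, z up. Starts in the other back well of the caddy. (Another timer far back by the lemon, out of reach, has no part in this.)
- tray: Fixed white enamel tray with a blue rolled rim, 126 x 202 mm over all (its x by y), rim top 17 mm above the worktop, inner floor 3 mm above the worktop and 114 x 190 mm. Origin at the centre of its underside. The side area for the jars; lies to the left or the right of the caddy.
- board: Small fixed wooden chopping board with a dark groove, 140 x 190 mm (its x by y), 16 mm thick. Origin at the centre of its underside. Lies on the other side of the caddy from the tray.
- mat: Fixed round cork mat, 100 mm diameter, 6 mm thick, in front of the caddy. Origin at the centre of its underside.
- mug: White and pink mug, 90 mm diameter, 105 mm high, with a handle; stands upside down behind and to the right of the caddy. Origin at the centre of its underside. To be left alone.
- mill: Dark wooden pepper mill, 58 mm diameter, 170 mm high; stands behind and to the left of the caddy. Origin at the centre of its underside. To be left alone.
Mind the look-alikes: they are no part of the job. Several things have the shape of the mat; the one meant has the colours described above.

How it is judged:
On the way, in this order (a step that is already met when the one before it is completed fails the run):
1. both jars stand upright on the enamel tray, while the garlic and the timer are still in their compartments (x of green_jar in the frame of tray between -0.052 and 0.052 m and y of green_jar in the frame of tray between -0.09 and 0.09 m and height (world z) of each of green_jar, white_jar below 0.01 m and angle between each of green_jar, white_jar's own z axis and vertical below 0.12 rad and x of white_jar in the frame of tray between -0.052 and 0.052 m and y of white_jar in the frame of tray between -0.09 and 0.09 m and distance of each of garlic, timer from where it was at the start of the episode below 0.025 m), for 0.2 s.
2. the garlic lies on the chopping board and the timer stands on the cork mat, while both jars are still on the tray (x of garlic in the frame of board between -0.065 and 0.065 m and y of garlic in the frame of board between -0.09 and 0.09 m and contact force between garlic and board above 0.05 N and horizontal distance between timer and mat below 0.02 m and height (world z) of timer below 0.012 m and angle between timer's own z axis and vertical below 0.12 rad and horizontal distance between each of green_jar, white_jar and tray below 0.105 m and height (world z) of each of green_jar, white_jar below 0.01 m), for 0.2 s.
At the end, for the whole second after the job is handed in: Each jar stands upright (within 0.08 rad) back in its own compartment, within 20 mm of where it started; the garlic rests on the chopping board (its centre at least 5 mm inside the edges); the timer stands upright on the cork mat, within 20 mm of its centre; all released and at rest (distance of each of green_jar, white_jar from where it was at the start of the episode below 0.02 m and angle between each of green_jar, white_jar, timer's own z axis and vertical below 0.08 rad and x of garlic in the frame of board between -0.065 and 0.065 m and y of garlic in the frame of board between -0.09 and 0.09 m and contact force between garlic and board above 0.05 N and horizontal distance between timer and mat below 0.02 m and height (world z) of timer below 0.012 m and linear speed of each of green_jar, white_jar, timer below 0.01 m/s and linear speed of garlic below 0.02 m/s); the robot touches nothing.
It fails at once if the mug is shifted by more than 25 mm or tipped (distance of mug from where it was at the start of the episode above 0.025 m or angle between mug's own z axis and vertical above 0.3 rad).
It fails at once if the pepper mill is shifted by more than 25 mm or tipped (distance of mill from where it was at the start of the episode above 0.025 m or angle between mill's own z axis and vertical above 0.3 rad).
It also fails if it takes over 115 s, if anything falls off the work surface, if the arm or the gripper's body presses on something with over 40 N, if the wrist force passes 120 N, or if a joint passes its speed limit or range.

## Robot

A 7-joint arm with a two-finger parallel gripper is mounted at the origin on the work surface; the furniture and walls round the work are solid. World frame = base frame: x ahead of the robot, y to its left, z up, the work surface at z = 0. Lengths are in m, angles in rad, forces in N, time in s.
With the tool pointing down it reaches from about 0.4 to 0.85 m from the base axis. Payload 4.5 kg.
Tool frame: the origin (TCP) lies at the very end of the fingers, on their centre line; the grasp point (between the pads) lies 19 mm behind it; z points along the fingers, y is the line along which they close (so a half turn about z gives the same grasp; the last joint's range is limited). The gripper opens to 88 mm and grips with 3 to 60 N. Pads are 18 mm wide; open, the fingers measure 123 mm over their backs; the gripper's body (75 mm by 187 mm) begins 45 mm behind the grasp point.
Start: joints at [-1.304, 0.689, -0.195, 1.565, 0.157, 0.902, -0.215], TCP at [0.144, 0.608, 0.239] pointing down, gripper open.
Joint ranges: [-3.01, 3.01], [-0.46, 2.08], [-1.47, 1.51], [0.13, 2.56], [-1, 4.14], [0.04, 2.09], [-2.66, 2.66]. Speed limits (rad/s): [2.57, 2.57, 3.14, 3.14, 3.14, 3.14, 3.14].

## Interface

Orientations are given as a unit quaternion [x, y, z, w].
In Python, from plant import r, optics gives the robot as it stands.
- The arm moves only by the tool servo_tool, never from a script. Its arguments are lists of equal length, an entry for each row: "translation": the shift along the tool's x, y, z in m, a list of three; "turn": the turn, a rotation vector about the tool's x, y, z in rad, a list of three. In form: {"translation": [[dx, dy, dz], ...], "turn": [[rx, ry, rz], ...]}. A call has 1 to 10 rows; each row shifts and turns the commanded pose from where the row before left it, along the tool's axes as they then stand; what a row does not reach is not made up. A row lasts 1/8 s, in which the tool goes at most 62.5 mm and 10.7 degrees, less where a joint would pass 70% of its speed; a pose out of reach is approached as far as the arm can. A call is refused whole if a number of a shift passes 0.0625 or a number of a turn 0.188, either way. A call with a gripper value outside its range is refused whole. "grip" is the opening, from 0 (shut) to 1 (fully open), set as the call begins (left out, the last holds). The fingers move at their own pace and stop on an object; "grip_force" is the grip in N (left out, the last holds). Time passes only in rows, so rows that do not move let the fingers close. It gives the time, the measured TCP pose, the force, the opening and the grip force at its end, in the units of the state.
- r.get_state(): the state, without advancing time (a new reading comes with each control period).
- optics.snapshot(name): name is "scene" or "top" or "wrist"; returns a dict with "img" (400x640x3 uint8, red, green, blue), "z_map" (400x640 float32, m along the optical axis (not along the pixel's ray), 0 where there is no reading), "mtx" (3x3 intrinsics, pixels), "k1" (the pictures are not rectified: a ray, as slopes to the right and down, at radius r is drawn at 1 + k1 r^2 times it, then the intrinsics apply), "R" (3x3) and "t" (3): a world point X has camera coordinates R X + t. Camera axes: x right, y down, z forward; pixel columns grow to the right and rows downward; lengths in m; the calibration is good to about 2 mm. A picture is of the moment at which its call begins.
- r.finish_job(): hands the job in; it is judged then, once.
The state is a dict: "clock": time; "q": joint angles; "qd": joint speeds; "joint_torque": joint torques, N m; "tool_pos": TCP position; "eef_rot": TCP orientation; "contact_force": force on the tool from outside, world axes, zero at the start; "moment": the same for the moment, N m; "opening": opening from 0.0 (shut) to 1.0 (fully open); "finger_force": force on a finger pad.
Only numpy, scipy, OpenCV 4.12 (cv2) and the standard library are available. Lean on these libraries where they do the work, as an engineer would, in place of code of your own. Each camera call takes 0.05 s, during which the arm holds its last target. There are 200 camera calls.

## Working session

There is one attempt and no reset: what is moved stays moved. The work goes in short steps, Python scripts to look and compute and a tool call to move; the robot and the scene stay as the last step left them, time stands still between calls to the robot, and variables do not carry over. Pictures are saved under pics/ and viewed, at most 14 in all, crops included, and the job is handed in when it is done.

Besides the shell and the picture viewer there is one more tool, called after ">>>" by a JSON object that holds its "op" and its "data", one argument or row to a line. servo_tool: Moves the arm, as the interface text tells. Its arguments: {"type":"object","properties":{"translation":{"type":"array"},"turn":{"type":"array"},"grip":{"type":"number"},"grip_force":{"type":"number"}},"required":["translation","turn"]}

```bash
ls; mkdir -p pics; python3 - <<'E'
from plant import r, optics
import cv2, numpy as np
s=r.get_state(); print({k:np.round(v,3) for k,v in s.items()})
for n in("scene","top"):
    d=optics.snapshot(n); np.savez(f"pics/{n}0.npz",**d)
    cv2.imwrite(f"pics/{n}0.png",d["img"][:,:,::-1]); print(n,d["mtx"],d["k1"],d["R"],d["t"])
E
```

```text
pics
{'clock': np.float64(0.0), 'q': array([-1.304,  0.69 , -0.195,  1.566,  0.157,  0.902, -0.215]), 'qd': array([ 0.   , -0.001,  0.003, -0.001, -0.   , -0.001, -0.002]), 'joint_torque': array([-0.0000e+00, -5.2756e+01, -1.2670e+00, -1.5343e+01, -5.3000e-02,
        6.0000e-03,  0.0000e+00]), 'tool_pos': array([0.144, 0.608, 0.238]), 'eef_rot': array([ 0.116,  0.993, -0.001, -0.   ]), 'contact_force': array([0.255, 0.044, 0.19 ]), 'moment': array([ 0.01 , -0.046, -0.006]), 'finger_force': np.float64(0.0), 'opening': np.float64(0.998)}
scene [[406.71894817   0.         320.16271116]
 [  0.         406.71894817 197.71545933]
 [  0.           0.           1.        ]] -0.019125514112790662 [[-0.3122091   0.95000683  0.00353474]
 [ 0.75790211  0.25131599 -0.60201716]
 [-0.57280875 -0.18527625 -0.79847533]] [ 0.18294553 -0.39909082  1.4489424 ]
top [[430.75789668   0.         318.42220366]
 [  0.         430.75789668 199.71602291]
 [  0.           0.           1.        ]] -0.08232896071868587 [[-0.00927512 -0.99970842 -0.02229466]
 [-0.99774013  0.01073604 -0.06632776]
 [ 0.06654778  0.02162908 -0.99754878]] [0.01114972 0.52338591 0.99740048]
```

View pics/top0.png

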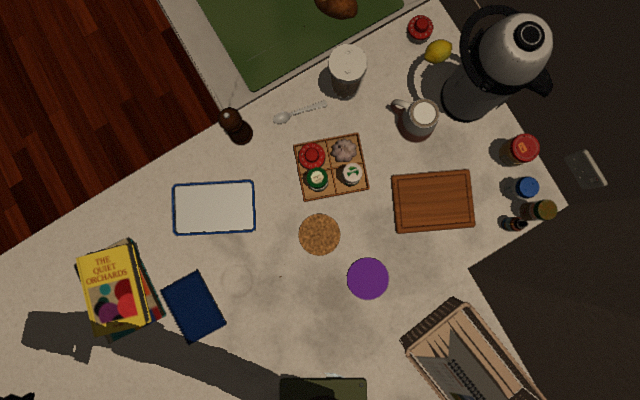

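View pics/scene0.png

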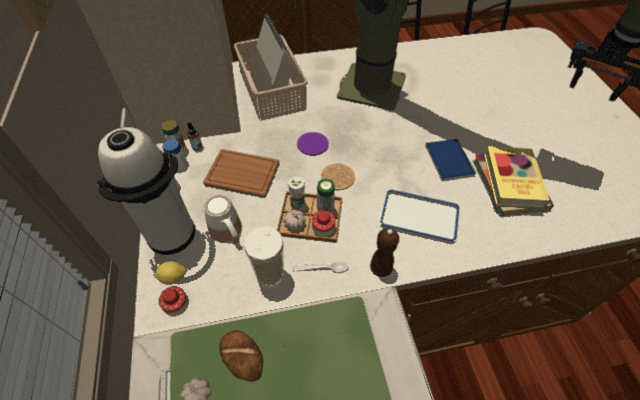

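The top view shows the caddy at about (331,167), with the green jar front left (317,180), the white jar front right (352,175), the timer back left (312,156) and the garlic back right (345,150). The tray is on the left (214,208), the board on the right (433,201) and the mat at (320,234). The mill is at (235,125) and the mug at (418,118). The scene view agrees. Next I measure positions.

```bash
cat > h.py <<'E'
import numpy as np, cv2
def rays(d,uv):
    uv=np.atleast_2d(np.asarray(uv,float)); m=d["mtx"]
    p=(uv-[m[0,2],m[1,2]])/[m[0,0],m[1,1]]; s=p.copy()
    for _ in range(10): s=p/(1+float(d["k1"])*(s**2).sum(1,keepdims=True))
    return np.c_[s,np.ones(len(s))]
def plane(d,uv,z):
    c=-d["R"].T@d["t"]; w=rays(d,uv)@d["R"]
    return c+w*((z-c[2])/w[:,2])[:,None]
def cloud(d):
    h,w=d["z_map"].shape; u,v=np.meshgrid(np.arange(w),np.arange(h))
    X=(rays(d,np.c_[u.ravel(),v.ravel()])*d["z_map"].reshape(-1,1)-d["t"])@d["R"]
    X[d["z_map"].ravel()==0]=np.nan
    return X.reshape(h,w,3)
E
python3 - <<'E'
from h import *
d=dict(np.load("pics/top0.npz")); im=d["img"]; hsv=cv2.cvtColor(im,cv2.COLOR_RGB2HSV); P=cloud(d)
def blob(mask,box,z,name):
    x0,y0,x1,y1=box; m=np.zeros(mask.shape,np.uint8); m[y0:y1,x0:x1]=mask[y0:y1,x0:x1]
    m=cv2.morphologyEx(m,cv2.MORPH_CLOSE,np.ones((5,5)))
    c=max(cv2.findContours(m,cv2.RETR_EXTERNAL,cv2.CHAIN_APPROX_NONE)[0],key=cv2.contourArea)
    X=plane(d,c[:,0],z)[:,:2]
    rc=cv2.minAreaRect((X*1000).astype(np.float32)); print(name,np.round(rc[0],1),np.round(rc[1],1),round(rc[2],1),'depthz',np.round(np.nanmedian(P[...,2][m>0]),4))
H,S,V=cv2.split(hsv)
blob((H>100)&(H<130)&(S>90),(165,172,265,242),.015,'tray')
blob((H<20)&(S>100),(385,162,482,240),.016,'board')
blob((H<25)&(S>80),(290,208,346,260),.006,'mat')
blob((S>80)|(P[...,2]>.012),(285,125,375,205),.016,'caddy')
Z=P[...,2]
for n,box,lo,hi in (('green',(300,160,332,196),.095,.125),('white',(335,158,368,192),.09,.12),('timer',(296,138,330,172),.05,.075),('garlic',(328,132,360,165),.02,.08),('mill',(210,100,260,150),.15,.2),('mug',(390,90,445,145),.095,.125)):
    x0,y0,x1,y1=box; q=P[y0:y1,x0:x1].reshape(-1,3); q=q[(q[:,2]>lo)&(q[:,2]<hi)]
    print(n,len(q),'mid',np.round(1000*(q.min(0)+q.max(0))/2,1),'ext',np.round(1000*np.ptp(q,axis=0),1),'mean',np.round(1000*q.mean(0),1),cv2.minEnclosingCircle((q[:,:2]*1000).astype(np.float32)))
E
```

```text
tray [507.8 258. ] [123.7 199.7] 2.5 depthz 0.0161
board [ 518.1 -263.8] [138.5 189.6] 4.4 depthz 0.016
mat [442.1   5.4] [98.6 98.5] 63.0 depthz 0.006
caddy [602.4 -24.2] [141.3 160.4] 10.5 depthz 0.016
green 355 mid [566.5   6.8 106.8] ext [43.4 43.6 16.6] mean [566.    6.8 109.5] ((566.614013671875, 7.156866550445557), 22.895915985107422)
white 310 mid [576.6 -70.2  99.5] ext [40.3 41.  18.8] mean [576.6 -69.5 103.3] ((577.2125244140625, -69.79865264892578), 21.136333465576172)
timer 153 mid [624.9  20.   57. ] ext [30.  29.9 12.5] mean [624.6  20.1  58.1] ((624.9601440429688, 20.09210205078125), 16.069255828857422)
garlic 440 mid [647.  -55.5  42.3] ext [68.3 56.6 42.7] mean [636.7 -55.1  41.6] ((647.0291748046875, -59.37952423095703), 37.66807174682617)
mill 268 mid [690.2 190.1 160.8] ext [39.1 40.2 21.6] mean [688.3 190.3 156.9] ((690.2612915039062, 190.59060668945312), 20.93715476989746)
mug 785 mid [ 705.8 -229.   102.1] ext [69.2 68.5 14. ] mean [ 704.9 -228.2  102.8] ((705.7786254882812, -228.73321533203125), 35.29457092285156)
```

```bash
cat >> h.py <<'E'
from scipy.spatial.transform import Rotation as Ro
def plan(s,xyz,yaw):
    """shift (mm) in the aligned tool frame whose y axis has the world bearing yaw (deg), and turn (current tool axes)"""
    y=np.array([np.cos(np.radians(yaw)),np.sin(np.radians(yaw)),0]); z=np.array([0,0,-1.])
    T=Ro.from_matrix(np.c_[np.cross(y,z),y,z]); C=Ro.from_quat(s["eef_rot"])
    print('turn',np.round((C.inv()*T).as_rotvec(),3),'shift mm',np.round(1000*T.inv().apply(np.array(xyz)-s["tool_pos"]),1),'q',np.round(s["q"],2),'t',round(float(s["clock"]),2))
E
python3 - <<'E'
from h import *
from plant import r
d=dict(np.load("pics/top0.npz")); P=cloud(d)
q=P[30:110,320:375].reshape(-1,3); q=q[q[:,2]>.03]; print('cup',np.round(q.min(0),3),np.round(q.max(0),3))
plan(r.get_state(),(.5665,.0070,.20),100.5)
E
```

```text
cup [ 0.758 -0.1    0.03 ] [ 0.839 -0.02   0.17 ]
turn [-0.002 -0.    -0.416] shift mm [-305.9 -667.5   38. ] q [-1.3   0.69 -0.19  1.57  0.16  0.9  -0.22] t 0.1
```

>>> {"op": "servo_tool", "data": {
  "translation": [
    [0,0,0],
    [0,0,0],
    [0,0,0],
    [-0.01,-0.025,0],
    [-0.02,-0.045,0],
    [-0.022,-0.048,0],
    [-0.022,-0.048,0],
    [-0.022,-0.048,0],
    [-0.022,-0.048,0],
    [-0.022,-0.048,0]
  ],
  "turn": [
    [0,0,-0.138],
    [0,0,-0.138],
    [0,0,-0.14],
    [0,0,0],
    [0,0,0],
    [0,0,0],
    [0,0,0],
    [0,0,0],
    [0,0,0],
    [0,0,0]
  ],
  "grip": 0.7
}}

```text
clock: 1.35
tool_pos: [0.3391, 0.3272, 0.2386]
eef_rot: [-0.092, 0.996, -0.0, -0.0]
contact_force: [0.6, -0.1, -0.8]
opening: 0.703
finger_force: 0.0
```

>>> {"op": "servo_tool", "data": {
  "translation": [
    [-0.022,-0.048,0],
    [-0.022,-0.048,0],
    [-0.022,-0.048,0],
    [-0.022,-0.048,0],
    [-0.022,-0.048,0],
    [-0.022,-0.048,0],
    [-0.02,-0.04,0.0],
    [-0.01,-0.02,0.0],
    [0,0,0],
    [0,0,0]
  ],
  "turn": [
    [0,0,0],
    [0,0,0],
    [0,0,0],
    [0,0,0],
    [0,0,0],
    [0,0,0],
    [0,0,0],
    [0,0,0],
    [0,0,0],
    [0,0,0]
  ]
}}

```text
clock: 2.6
tool_pos: [0.5601, 0.0177, 0.2385]
eef_rot: [-0.092, 0.996, 0.001, -0.001]
contact_force: [-0.5, 0.3, -1.0]
opening: 0.703
finger_force: 0.0
```

```bash
python3 - <<'E'
from h import *
from plant import r
plan(r.get_state(),(.5665,.0070,.20),100.5)
E
```

```text
turn [ 0.001 -0.001  0.002] shift mm [ -4.4 -11.7  38.5] q [ 0.12  0.62 -0.4   1.76  0.31  0.83  1.34] t 2.6
```

>>> {"op": "servo_tool", "data": {
  "translation": [
    [-0.002,-0.006,0],
    [-0.002,-0.006,0],
    [0,0,0.03],
    [0,0,0.03],
    [0,0,0.03],
    [0,0,0.03],
    [0,0,0.03],
    [0,0,0.02],
    [0,0,0.01],
    [0,0,0]
  ],
  "turn": [
    [0,0,0],
    [0,0,0],
    [0,0,0],
    [0,0,0],
    [0,0,0],
    [0,0,0],
    [0,0,0],
    [0,0,0],
    [0,0,0],
    [0,0,0]
  ]
}}

```text
clock: 3.85
tool_pos: [0.567, 0.0052, 0.0584]
eef_rot: [-0.092, 0.996, -0.0, -0.0]
contact_force: [0.2, -0.6, 0.3]
opening: 0.698
finger_force: 0.0
```

>>> {"op": "servo_tool", "data": {
  "translation": [
    [0,0,0],
    [0,0,0],
    [0,0,0],
    [0,0,0]
  ],
  "turn": [
    [0,0,0],
    [0,0,0],
    [0,0,0],
    [0,0,0]
  ],
  "grip": 0.3,
  "grip_force": 15
}}

```text
clock: 4.35
tool_pos: [0.5678, 0.0053, 0.0594]
eef_rot: [-0.092, 0.996, 0.0, 0.001]
contact_force: [-0.5, 0.6, 5.4]
opening: 0.52
finger_force: 14.9
```

```bash
python3 - <<'E'
from h import *
from plant import r,optics
s=r.get_state();plan(s,(.508,.300,.15),100.5);print(s["tool_pos"],s["finger_force"],s["opening"])
d=optics.snapshot("wrist");cv2.imwrite("pics/w1.png",d["img"][:,:,::-1])
E
```

```text
turn [ 0.     0.002 -0.   ] shift mm [  5.1 300.6 -90.6] q [ 0.05  0.89 -0.25  1.86  0.46  0.44  1.23] t 4.35
[0.56778153 0.0053315  0.05943081] 14.851745754713193 0.5200932548870599
```

View pics/w1.png

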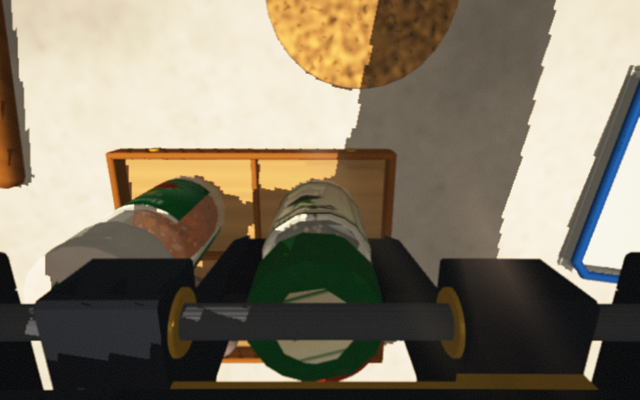

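The wrist view shows the green jar between the fingers (cap at about (315,300)), and the white jar standing clear at (130,240). The opening is 45.8 mm, which matches the jar.

>>> {"op": "servo_tool", "data": {
  "translation": [
    [0,0,-0.01],
    [0,0,-0.025],
    [0,0,-0.03],
    [0,0.01,-0.025],
    [0,0.025,0],
    [0,0.04,0],
    [0,0.045,0],
    [0,0.045,0],
    [0,0.045,0],
    [0,0.04,0]
  ],
  "turn": [
    [0,0,0],
    [0,0,0],
    [0,0,0],
    [0,0,0],
    [0,0,0],
    [0,0,0],
    [0,0,0],
    [0,0,0],
    [0,0,0],
    [0,0,0]
  ]
}}

```text
clock: 5.65
tool_pos: [0.5207, 0.2524, 0.1489]
eef_rot: [-0.092, 0.996, -0.0, -0.0]
contact_force: [0.2, 0.4, -0.9]
opening: 0.517
finger_force: 14.9
```

>>> {"op": "servo_tool", "data": {
  "translation": [
    [0.005,0.025,0],
    [0,0.015,0],
    [0,0.01,0.005],
    [0,0,0.02],
    [0,0,0.02],
    [0,0,0.015],
    [0,0,0.01],
    [0,0,0.008],
    [0,0,0],
    [0,0,0]
  ],
  "turn": [
    [0,0,0],
    [0,0,0],
    [0,0,0],
    [0,0,0],
    [0,0,0],
    [0,0,0],
    [0,0,0],
    [0,0,0],
    [0,0,0],
    [0,0,0]
  ]
}}

```text
clock: 6.9
tool_pos: [0.5078, 0.2994, 0.0711]
eef_rot: [-0.091, 0.996, 0.0, 0.0]
contact_force: [-0.4, -0.4, -1.2]
opening: 0.516
finger_force: 14.9
```

```bash
python3 - <<'E'
from h import *
from plant import r
s=r.get_state();plan(s,(.508,.300,.058),100.5);print(s["tool_pos"],s["finger_force"],s["opening"],s["contact_force"])
E
```

```text
turn [ 0.     0.001 -0.   ] shift mm [-0.3  0.5 13.1] q [-0.48  0.88 -0.23  1.79  0.37  0.5   0.8 ] t 6.9
[0.50782489 0.29942316 0.07113701] 14.872466521337628 0.5158874942410842 [-0.41369262 -0.37801439 -1.19347624]
```

>>> {"op": "servo_tool", "data": {
  "translation": [
    [0,0,0.006],
    [0,0,0.004],
    [0,0,0.002],
    [0,0,0],
    [0,0,0.001],
    [0,0,0]
  ],
  "turn": [
    [0,0,0],
    [0,0,0],
    [0,0,0],
    [0,0,0],
    [0,0,0],
    [0,0,0]
  ]
}}

```text
clock: 7.65
tool_pos: [0.5078, 0.2995, 0.0583]
eef_rot: [-0.091, 0.996, 0.0, 0.0]
contact_force: [-0.8, 0.0, 4.1]
opening: 0.516
finger_force: 14.9
```

>>> {"op": "servo_tool", "data": {
  "translation": [
    [0,0,0],
    [0,0,0],
    [0,0,0],
    [0,0,-0.01],
    [0,0,-0.02],
    [0,0,-0.03],
    [0,0,-0.04],
    [0,0,-0.02]
  ],
  "turn": [
    [0,0,0],
    [0,0,0],
    [0,0,0],
    [0,0,0],
    [0,0,0],
    [0,0,0],
    [0,0,0],
    [0,0,0]
  ],
  "grip": 0.7
}}

```text
clock: 8.65
tool_pos: [0.5083, 0.2998, 0.1805]
eef_rot: [-0.091, 0.996, 0.001, 0.001]
contact_force: [0.4, -0.5, -0.2]
opening: 0.701
finger_force: 0.0
```

```bash
python3 - <<'E'
from h import *
from plant import r
s=r.get_state();plan(s,(.5769,-.0699,.058),100.5);print(s["tool_pos"],s["finger_force"],s["opening"],s["contact_force"])
E
```

```text
turn [ 0.002  0.003 -0.   ] shift mm [-1.000e-01 -3.761e+02  1.225e+02] q [-0.44  0.72 -0.3   1.73  0.3   0.73  0.86] t 8.65
[0.5082667  0.29984051 0.18053274] 0.0 0.7007080292400624 [ 0.40086986 -0.52253399 -0.22424241]
```

>>> {"op": "servo_tool", "data": {
  "translation": [
    [0,-0.03,0],
    [0,-0.05,0],
    [0,-0.055,0],
    [0,-0.055,0],
    [0,-0.055,0],
    [0,-0.055,0],
    [0,-0.045,0],
    [0,-0.025,0],
    [0,-0.006,0],
    [0,0,0]
  ],
  "turn": [
    [0,0,0],
    [0,0,0],
    [0,0,0],
    [0,0,0],
    [0,0,0],
    [0,0,0],
    [0,0,0],
    [0,0,0],
    [0,0,0],
    [0,0,0]
  ]
}}

```text
clock: 9.9
tool_pos: [0.576, -0.0695, 0.178]
eef_rot: [-0.092, 0.996, 0.0, 0.0]
contact_force: [0.3, -0.7, -0.2]
opening: 0.7
finger_force: 0.0
```

>>> {"op": "servo_tool", "data": {
  "translation": [
    [0,0,0.01],
    [0,0,0.025],
    [0,0,0.03],
    [0,0,0.025],
    [0,0,0.02],
    [0,0,0.012],
    [0,0,0],
    [0,0,0]
  ],
  "turn": [
    [0,0,0],
    [0,0,0],
    [0,0,0],
    [0,0,0],
    [0,0,0],
    [0,0,0],
    [0,0,0],
    [0,0,0]
  ]
}}

```text
clock: 10.9
tool_pos: [0.5765, -0.0701, 0.0563]
eef_rot: [-0.092, 0.996, 0.0, 0.001]
contact_force: [-0.0, 0.3, -0.2]
opening: 0.703
finger_force: 0.0
```

>>> {"op": "servo_tool", "data": {
  "translation": [
    [0,0,0],
    [0,0,0],
    [0,0,0],
    [0,0,0]
  ],
  "turn": [
    [0,0,0],
    [0,0,0],
    [0,0,0],
    [0,0,0]
  ],
  "grip": 0.3,
  "grip_force": 15
}}

```text
clock: 11.4
tool_pos: [0.5764, -0.0705, 0.0561]
eef_rot: [-0.091, 0.996, 0.0, 0.0]
contact_force: [0.3, 0.1, 4.9]
opening: 0.479
finger_force: 15.0
```

```bash
python3 - <<'E'
from h import *
from plant import r
s=r.get_state();plan(s,(.508,.215,.058),100.5);print(s["tool_pos"],s["finger_force"],s["opening"],s["contact_force"])
E
```

```text
turn [-0.     0.001 -0.   ] shift mm [ 15.2 293.2  -1.9] q [ 0.19  0.91 -0.26  1.82  0.47  0.47  1.36] t 11.4
[ 0.5764047  -0.07047043  0.05613441] 14.991211955202743 0.4793993239197194 [0.30520144 0.14435528 4.90445821]
```

>>> {"op": "servo_tool", "data": {
  "translation": [
    [0,0,-0.01],
    [0,0,-0.025],
    [0,0,-0.03],
    [0,0.01,-0.025],
    [0,0.025,0],
    [0,0.04,0],
    [0,0.045,0],
    [0.005,0.045,0],
    [0.005,0.045,0],
    [0.005,0.038,0]
  ],
  "turn": [
    [0,0,0],
    [0,0,0],
    [0,0,0],
    [0,0,0],
    [0,0,0],
    [0,0,0],
    [0,0,0],
    [0,0,0],
    [0,0,0],
    [0,0,0]
  ]
}}

```text
clock: 12.65
tool_pos: [0.5152, 0.1725, 0.146]
eef_rot: [-0.092, 0.996, 0.0, -0.0]
contact_force: [-0.3, 0.4, -1.2]
opening: 0.474
finger_force: 15.0
```

>>> {"op": "servo_tool", "data": {
  "translation": [
    [0,0.025,0],
    [0,0.015,0],
    [0,0.005,0.005],
    [0,0,0.02],
    [0,0,0.02],
    [0,0,0.015],
    [0,0,0.01],
    [0,0,0.009],
    [0,0,0],
    [0,0,0]
  ],
  "turn": [
    [0,0,0],
    [0,0,0],
    [0,0,0],
    [0,0,0],
    [0,0,0],
    [0,0,0],
    [0,0,0],
    [0,0,0],
    [0,0,0],
    [0,0,0]
  ]
}}

```text
clock: 13.9
tool_pos: [0.5082, 0.2151, 0.0671]
eef_rot: [-0.092, 0.996, 0.0, 0.0]
contact_force: [-0.1, -0.8, -1.6]
opening: 0.474
finger_force: 15.0
```

>>> {"op": "servo_tool", "data": {
  "translation": [
    [0,0,0.006],
    [0,0,0.003],
    [0,0,0.002],
    [0,0,0],
    [0,0,0],
    [0,0,0]
  ],
  "turn": [
    [0,0,0],
    [0,0,0],
    [0,0,0],
    [0,0,0],
    [0,0,0],
    [0,0,0]
  ]
}}

```text
clock: 14.65
tool_pos: [0.508, 0.2149, 0.0558]
eef_rot: [-0.091, 0.996, 0.0, 0.0]
contact_force: [0.6, 0.8, -1.8]
opening: 0.478
finger_force: 15.0
```

>>> {"op": "servo_tool", "data": {
  "translation": [
    [0,0,0.001],
    [0,0,0]
  ],
  "turn": [
    [0,0,0],
    [0,0,0]
  ]
}}

```text
clock: 14.9
tool_pos: [0.5081, 0.215, 0.0551]
eef_rot: [-0.091, 0.996, 0.0, 0.0]
contact_force: [-0.4, -0.2, 3.6]
opening: 0.478
finger_force: 15.0
```

>>> {"op": "servo_tool", "data": {
  "translation": [
    [0,0,0],
    [0,0,0],
    [0,0,0],
    [0,0,-0.01],
    [0,0,-0.02],
    [0,0,-0.03],
    [0,0,-0.04],
    [0,0,-0.02],
    [0,0,0]
  ],
  "turn": [
    [0,0,0],
    [0,0,0],
    [0,0,0],
    [0,0,0],
    [0,0,0],
    [0,0,0],
    [0,0,0],
    [0,0,0],
    [0,0,0]
  ],
  "grip": 0.7
}}

```text
clock: 16.02
tool_pos: [0.5089, 0.2153, 0.1766]
eef_rot: [-0.091, 0.996, 0.001, 0.002]
contact_force: [0.5, 0.3, -0.0]
opening: 0.698
finger_force: 0.0
```

```bash
python3 - <<'E'
from h import *
from plant import r,optics
d=optics.snapshot("top");cv2.imwrite("pics/t1.png",d["img"][:,:,::-1])
P=cloud(d);P0=cloud(dict(np.load("pics/top0.npz")))
for n,box,lo,hi in (('timer',(296,138,330,172),.05,.075),('timerlo',(296,138,330,172),.03,.075),('garlic',(328,132,362,165),.025,.08)):
  for Q in(P0,P):
    x0,y0,x1,y1=box; q=Q[y0:y1,x0:x1].reshape(-1,3); q=q[(q[:,2]>lo)&(q[:,2]<hi)]
    print(n,len(q),np.round(1000*q.min(0)),np.round(1000*q.max(0)),np.round(1000*q.mean(0),1))
s=r.get_state();plan(s,(.626,.020,.2),10.5);plan(s,(.64,-.056,.2),10.5);print(s["tool_pos"])
E
```

```text
timer 153 [610.   5.  51.] [640.  35.  63.] [624.6  20.1  58.1]
timer 156 [610.   5.  50.] [640.  35.  62.] [624.5  19.8  57.8]
timerlo 547 [596.  -9.  30.] [655.  50.  63.] [624.3  20.1  46.7]
timerlo 556 [595.  -9.  30.] [655.  50.  62.] [623.8  20.   46.4]
garlic 433 [613. -84.  25.] [667. -27.  64.] [636.8 -55.1  41.9]
garlic 433 [613. -84.  25.] [667. -27.  63.] [636.8 -55.1  41.8]
turn [1.000e-03 1.000e-03 1.571e+00] shift mm [-213.1   80.4  -24.7] q [-0.3   0.69 -0.3   1.85  0.32  0.65  0.96] t 16.07
turn [1.000e-03 1.000e-03 1.571e+00] shift mm [-290.4   80.3  -24.7] q [-0.3   0.69 -0.3   1.85  0.32  0.65  0.96] t 16.07
[0.50814119 0.21485915 0.17532541]
```

View pics/t1.png

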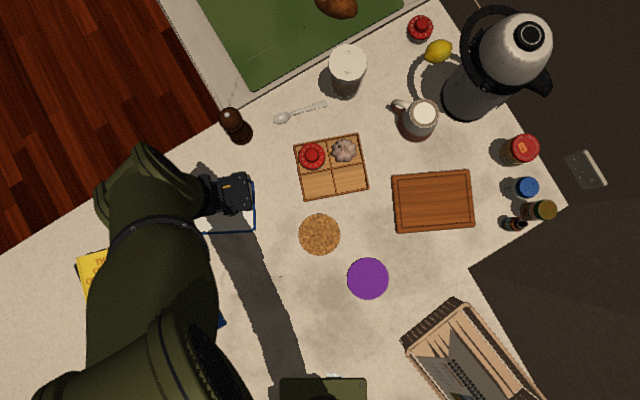

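The top view shows the caddy's front wells empty, with the timer (313,156) and garlic (344,150) unmoved. The arm hides the tray.

>>> {"op": "servo_tool", "data": {
  "translation": [
    [0,0,0],
    [0,0,0],
    [0,0,0],
    [0,0,0],
    [0,0,0],
    [0,0,0],
    [0,0,0],
    [0,0,0],
    [0,0,0],
    [0,0,0]
  ],
  "turn": [
    [0,0,0.157],
    [0,0,0.157],
    [0,0,0.157],
    [0,0,0.157],
    [0,0,0.157],
    [0,0,0.157],
    [0,0,0.157],
    [0,0,0.157],
    [0,0,0.157],
    [0,0,0.158]
  ],
  "grip": 1.0
}}

```text
clock: 17.32
tool_pos: [0.5071, 0.2144, 0.1734]
eef_rot: [0.641, 0.767, -0.001, -0.0]
contact_force: [0.8, 0.2, -0.6]
opening: 0.999
finger_force: 0.0
```

>>> {"op": "servo_tool", "data": {
  "translation": [
    [-0.02,0.008,0],
    [-0.035,0.013,0],
    [-0.045,0.017,0],
    [-0.045,0.017,0],
    [-0.035,0.013,0],
    [-0.023,0.008,0],
    [-0.01,0.003,0],
    [0,0,0],
    [0,0,0]
  ],
  "turn": [
    [0,0,0],
    [0,0,0],
    [0,0,0],
    [0,0,0],
    [0,0,0],
    [0,0,0],
    [0,0,0],
    [0,0,0],
    [0,0,0]
  ]
}}

```text
clock: 18.45
tool_pos: [0.6236, 0.0216, 0.1743]
eef_rot: [0.639, 0.769, 0.0, -0.001]
contact_force: [-0.3, 0.3, -0.5]
opening: 1.0
finger_force: 0.0
```

```bash
python3 - <<'E'
from h import *
from plant import r,optics
s=r.get_state();plan(s,(.625,.020,.021),10.5);print(s["tool_pos"],s["opening"])
d=optics.snapshot("top");e=optics.snapshot("scene")
cv2.imwrite("pics/t2.png",np.vstack([cv2.resize(d["img"][120:300,130:450],(640,360)),cv2.resize(e["img"][140:260,180:480],(640,256))[:240]])[:,:,::-1])
P=cloud(d)
for n,lo,hi in(('green',.270,.33),('white',.185,.245)):
    q=P.reshape(-1,3);q=q[(q[:,0]>.45)&(q[:,0]<.57)&(q[:,1]>lo)&(q[:,1]<hi)&(q[:,2]>.08)&(q[:,2]<.13)]
    print(n,len(q),np.round(1000*(q.min(0)+q.max(0))/2) if len(q) else '',np.round(1000*q.max(0)) if len(q) else '')
E
```

```text
turn [-0.001 -0.001  0.002] shift mm [ -1.8   1.1 153.3] q [-0.17  0.77  0.11  1.64 -0.12  0.74  0.18] t 18.45
[0.62360376 0.02162022 0.17430898] 1.0003747763582989
green 407 [506. 300.  97.] [529. 324. 114.]
white 15 [515. 233. 103.] [524. 237. 106.]
```

View pics/t2.png

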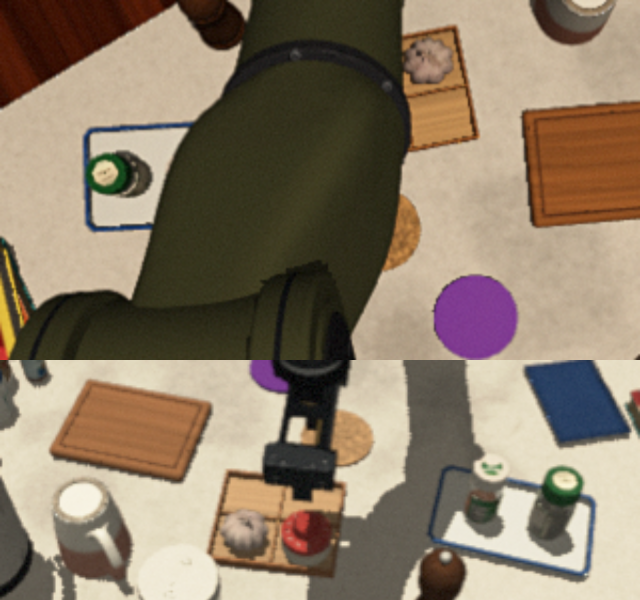

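Both jars stand on the tray (in the lower crop, white at (490,490) and green at (560,505)). The gripper is over the timer at (305,530).

>>> {"op": "servo_tool", "data": {
  "translation": [
    [-0.001,0.001,0],
    [-0.001,0,0.02],
    [0,0,0.03],
    [0,0,0.03],
    [0,0,0.03],
    [0,0,0.02],
    [0,0,0.014],
    [0,0,0.008],
    [0,0,0],
    [0,0,0]
  ],
  "turn": [
    [0,0,0],
    [0,0,0],
    [0,0,0],
    [0,0,0],
    [0,0,0],
    [0,0,0],
    [0,0,0],
    [0,0,0],
    [0,0,0],
    [0,0,0]
  ]
}}

```text
clock: 19.8
tool_pos: [0.6263, 0.018, 0.0234]
eef_rot: [0.64, 0.769, 0.0, 0.001]
contact_force: [-0.4, -0.1, 0.4]
opening: 0.998
finger_force: 0.0
```

>>> {"op": "servo_tool", "data": {
  "translation": [
    [0,0,0],
    [0,0,0],
    [0,0,0],
    [0,0,0]
  ],
  "turn": [
    [0,0,0],
    [0,0,0],
    [0,0,0],
    [0,0,0]
  ],
  "grip": 0.5,
  "grip_force": 15
}}

```text
clock: 20.3
tool_pos: [0.6258, 0.0181, 0.0229]
eef_rot: [0.64, 0.769, 0.0, 0.0]
contact_force: [0.2, 0.5, 2.5]
opening: 0.698
finger_force: 15.0
```

```bash
python3 - <<'E'
from h import *
from plant import r
s=r.get_state();plan(s,(.442,.0055,s["tool_pos"][2]+.002),10.5);print(s["tool_pos"],s["finger_force"],s["opening"],s["contact_force"])
E
```

```text
turn [ 0. -0. -0.] shift mm [  21.2 -183.    -2. ] q [-0.14  0.99  0.07  1.69 -0.14  0.46  0.2 ] t 20.3
[0.62583841 0.01805652 0.02291852] 15.000130373518914 0.6977879343577206 [0.16948518 0.46205406 2.45890537]
```

>>> {"op": "servo_tool", "data": {
  "translation": [
    [0,0,-0.01],
    [0,0,-0.02],
    [0,0,-0.02],
    [0,-0.01,-0.01],
    [0.003,-0.025,0],
    [0.003,-0.035,0],
    [0.003,-0.035,0],
    [0.003,-0.035,0],
    [0.003,-0.025,0],
    [0.003,-0.012,0]
  ],
  "turn": [
    [0,0,0],
    [0,0,0],
    [0,0,0],
    [0,0,0],
    [0,0,0],
    [0,0,0],
    [0,0,0],
    [0,0,0],
    [0,0,0],
    [0,0,0]
  ]
}}

```text
clock: 21.55
tool_pos: [0.4465, 0.0032, 0.0833]
eef_rot: [0.64, 0.769, -0.0, -0.0]
contact_force: [0.7, -0.0, -0.8]
opening: 0.698
finger_force: 15.0
```

>>> {"op": "servo_tool", "data": {
  "translation": [
    [0.002,-0.006,0],
    [0,0,0.01],
    [0,0,0.015],
    [0,0,0.012],
    [0,0,0.008],
    [0,0,0.005],
    [0,0,0],
    [0,0,0]
  ],
  "turn": [
    [0,0,0],
    [0,0,0],
    [0,0,0],
    [0,0,0],
    [0,0,0],
    [0,0,0],
    [0,0,0],
    [0,0,0]
  ]
}}

```text
clock: 22.55
tool_pos: [0.4455, 0.0045, 0.035]
eef_rot: [0.639, 0.769, -0.002, -0.002]
contact_force: [0.7, 0.5, -0.9]
opening: 0.697
finger_force: 15.0
```

```bash
python3 - <<'E'
from h import *
from plant import r
s=r.get_state();plan(s,(.442,.0055,.0249),10.5);print(s["tool_pos"],s["finger_force"],s["opening"],s["contact_force"])
E
```

```text
turn [-0.005 -0.001 -0.   ] shift mm [ 1.6 -3.2 10.1] q [-0.13  0.88  0.03  2.23 -0.69  0.04  0.76] t 22.55
[0.4454685  0.00448422 0.03496778] 14.999992885859683 0.6974389674787219 [ 0.69302772  0.50945091 -0.93187573]
```

>>> {"op": "servo_tool", "data": {
  "translation": [
    [0,0.003,0],
    [0,0.003,0],
    [0,0,0.004],
    [0,0,0.003],
    [0,0,0.002],
    [0,0,0],
    [0,0,0]
  ],
  "turn": [
    [0,0,0],
    [0,0,0],
    [0,0,0],
    [0,0,0],
    [0,0,0],
    [0,0,0],
    [0,0,0]
  ]
}}

```text
clock: 23.42
tool_pos: [0.4508, 0.0055, 0.0262]
eef_rot: [0.64, 0.769, -0.002, -0.002]
contact_force: [0.2, 0.9, -2.0]
opening: 0.695
finger_force: 15.0
```

```bash
python3 - <<'E'
from h import *
from plant import r
s=r.get_state();plan(s,(.442,.0055,.0249),10.5);print(s["tool_pos"],s["finger_force"],s["q"][5],s["contact_force"])
E
```

```text
turn [-0.006 -0.001 -0.   ] shift mm [ 1.6 -8.7  1.3] q [-0.14  0.9   0.04  2.22 -0.83  0.04  0.9 ] t 23.43
[0.45080903 0.00550844 0.02616307] 15.000056165736169 0.04298990240617963 [ 0.20122423  0.85315082 -1.98708647]
```

>>> {"op": "servo_tool", "data": {
  "translation": [
    [0,0,0.001],
    [0,0,0.001],
    [0,0,0]
  ],
  "turn": [
    [0,0,0],
    [0,0,0],
    [0,0,0]
  ]
}}

```text
clock: 23.8
tool_pos: [0.4508, 0.0055, 0.0248]
eef_rot: [0.64, 0.769, -0.002, -0.002]
contact_force: [-1.3, -0.5, 5.7]
opening: 0.696
finger_force: 15.0
```

>>> {"op": "servo_tool", "data": {
  "translation": [
    [0,0,0],
    [0,0,0],
    [0,0,0],
    [0,0,-0.01],
    [0,0,-0.02],
    [0,0,-0.035],
    [0,0,-0.04],
    [0,0,-0.025],
    [0,0,-0.01],
    [0,0,0]
  ],
  "turn": [
    [0,0,0],
    [0,0,0],
    [0,0,0],
    [0,0,0],
    [0,0,0],
    [0,0,0],
    [0,0,0],
    [0,0,0],
    [0,0,0],
    [0,0,0]
  ],
  "grip": 1.0
}}

```text
clock: 25.05
tool_pos: [0.4518, 0.0058, 0.1642]
eef_rot: [0.639, 0.769, -0.002, -0.002]
contact_force: [0.2, 0.7, -0.2]
opening: 1.003
finger_force: 0.0
```

```bash
python3 - <<'E'
from h import *
from plant import r
s=r.get_state();plan(s,(.640,-.0555,.02),10.5);print(s["tool_pos"],s["opening"])
E
```

```text
turn [-0.005 -0.001  0.   ] shift mm [-94.5 173.9 144.2] q [-0.45  0.68  0.55  2.16 -0.76  0.5   0.87] t 25.05
[0.45177468 0.00575992 0.16415847] 1.0030688934164245
```

>>> {"op": "servo_tool", "data": {
  "translation": [
    [-0.01,0.018,0],
    [-0.018,0.034,0],
    [-0.022,0.04,0],
    [-0.022,0.04,0],
    [-0.015,0.028,0],
    [-0.007,0.014,0],
    [0,0,0.0],
    [0,0,0.02],
    [0,0,0.03],
    [0,0,0.02]
  ],
  "turn": [
    [-0.005,0,0],
    [0,0,0],
    [0,0,0],
    [0,0,0],
    [0,0,0],
    [0,0,0],
    [0,0,0],
    [0,0,0],
    [0,0,0],
    [0,0,0]
  ]
}}

```text
clock: 26.3
tool_pos: [0.6378, -0.0542, 0.0912]
eef_rot: [0.64, 0.769, -0.001, -0.002]
contact_force: [-0.9, -0.5, -0.6]
opening: 1.0
finger_force: 0.0
```

```bash
python3 - <<'E'
from h import *
from plant import r,optics
s=r.get_state();plan(s,(.640,-.0555,.021),10.5);print(s["tool_pos"],s["opening"])
d=optics.snapshot("wrist");cv2.imwrite("pics/w2.png",d["img"][:,:,::-1])
E
```

```text
turn [-0.004 -0.003 -0.   ] shift mm [-1.7  2.  70.2] q [-0.27  0.98  0.56  1.64 -0.72  0.74  0.82] t 26.3
[ 0.63775013 -0.0541932   0.09121062] 0.9996245256753982
```

View pics/w2.png

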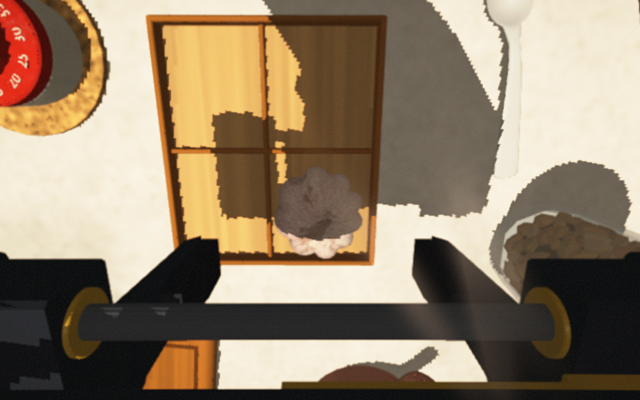

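The wrist view shows the garlic (318,212) centred between the fingers (220..415). The cup (570,260) lies beyond the gripper body.

>>> {"op": "servo_tool", "data": {
  "translation": [
    [-0.001,0.002,0],
    [-0.001,0,0.015],
    [0,0,0.02],
    [0,0,0.015],
    [0,0,0.012],
    [0,0,0.007],
    [0,0,0],
    [0,0,0]
  ],
  "turn": [
    [-0.004,-0.003,0],
    [0,0,0],
    [0,0,0],
    [0,0,0],
    [0,0,0],
    [0,0,0],
    [0,0,0],
    [0,0,0]
  ]
}}

```text
clock: 27.35
tool_pos: [0.6428, -0.057, 0.0254]
eef_rot: [0.64, 0.769, 0.001, 0.002]
contact_force: [0.2, -0.7, -0.3]
opening: 1.002
finger_force: 0.0
```

>>> {"op": "servo_tool", "data": {
  "translation": [
    [0,0,0],
    [0,0,0],
    [0,0,0],
    [0,0,0]
  ],
  "turn": [
    [0,0,0],
    [0,0,0],
    [0,0,0],
    [0,0,0]
  ],
  "grip": 0.4,
  "grip_force": 12
}}

```text
clock: 27.85
tool_pos: [0.6424, -0.0569, 0.025]
eef_rot: [0.64, 0.769, 0.001, 0.002]
contact_force: [-0.4, -0.1, 1.1]
opening: 0.595
finger_force: 11.7
```

```bash
python3 - <<'E'
from h import *
from plant import r
s=r.get_state();plan(s,(.525,-.255,s["tool_pos"][2]+.012),10.5);print(s["tool_pos"],s["finger_force"],s["opening"],s["contact_force"])
E
```

```text
turn [ 0.004  0.002 -0.   ] shift mm [-173.4 -151.6  -12. ] q [-0.24  1.07  0.49  1.65 -0.78  0.63  0.87] t 27.85
[ 0.64241175 -0.0568725   0.02504239] 11.701570321404233 0.5950140245722452 [-0.44384039 -0.09803739  1.07054215]
```

>>> {"op": "servo_tool", "data": {
  "translation": [
    [0,0,0],
    [0,0,0],
    [0,0,0.002],
    [0,0,0.002],
    [0,0,0]
  ],
  "turn": [
    [0,0,0],
    [0.004,0.002,0],
    [0,0,0],
    [0,0,0],
    [0,0,0]
  ],
  "grip": 0.9
}}

```text
clock: 28.48
tool_pos: [0.6422, -0.0568, 0.0206]
eef_rot: [0.64, 0.769, -0.0, -0.0]
contact_force: [-0.6, 1.0, -0.0]
opening: 0.898
finger_force: 0.0
```

>>> {"op": "servo_tool", "data": {
  "translation": [
    [0,0,0],
    [0,0,0],
    [0,0,0],
    [0,0,0],
    [0,0,-0.005],
    [0,0,-0.01],
    [0,0,-0.01]
  ],
  "turn": [
    [0,0,0],
    [0,0,0],
    [0,0,0],
    [0,0,0],
    [0,0,0],
    [0,0,0],
    [0,0,0]
  ],
  "grip": 0.4
}}

```text
clock: 29.35
tool_pos: [0.6427, -0.057, 0.0469]
eef_rot: [0.64, 0.769, -0.0, 0.0]
contact_force: [1.6, -1.1, -1.0]
opening: 0.595
finger_force: 11.7
```

>>> {"op": "servo_tool", "data": {
  "translation": [
    [0,0,-0.015],
    [0,-0.01,-0.025],
    [0,-0.025,-0.015],
    [-0.01,-0.03,0],
    [-0.02,-0.03,0],
    [-0.03,-0.025,0],
    [-0.035,-0.02,0],
    [-0.035,-0.01,0],
    [-0.025,-0.002,0],
    [-0.013,0,0]
  ],
  "turn": [
    [0,0,0],
    [0,0,0],
    [0,0,0],
    [0,0,0],
    [0,0,0],
    [0,0,0],
    [0,0,0],
    [0,0,0],
    [0,0,0],
    [0,0,0]
  ]
}}

```text
clock: 30.6
tool_pos: [0.5236, -0.2517, 0.102]
eef_rot: [0.64, 0.768, -0.0, 0.001]
contact_force: [-0.0, -0.2, -1.4]
opening: 0.598
finger_force: 11.7
```

>>> {"op": "servo_tool", "data": {
  "translation": [
    [-0.005,0,0],
    [0,0,0.01],
    [0,0,0.02],
    [0,0,0.015],
    [0,0,0.008],
    [0,0,0.004],
    [0,0,0],
    [0,0,0]
  ],
  "turn": [
    [0,0,0],
    [0,0,0],
    [0,0,0],
    [0,0,0],
    [0,0,0],
    [0,0,0],
    [0,0,0],
    [0,0,0]
  ]
}}

```text
clock: 31.6
tool_pos: [0.5247, -0.2549, 0.0445]
eef_rot: [0.64, 0.769, -0.0, 0.0]
contact_force: [-0.3, 0.0, -0.9]
opening: 0.597
finger_force: 11.7
```

```bash
python3 - <<'E'
from h import *
from plant import r
s=r.get_state();plan(s,(.525,-.255,.0326),10.5);print(s["tool_pos"],s["finger_force"],s["opening"],s["contact_force"])
E
```

```text
turn [ 0.     0.001 -0.   ] shift mm [-0.2  0.2 11.9] q [ 0.15  0.97  0.4   1.84 -0.75  0.49  1.25] t 31.6
[ 0.52473888 -0.25486905  0.04445751] 11.687955425586551 0.5973071069222445 [-0.26782306  0.03757806 -0.93114079]
```

>>> {"op": "servo_tool", "data": {
  "translation": [
    [0,0,0.005],
    [0,0,0.004],
    [0,0,0.002],
    [0,0,0.001],
    [0,0,0],
    [0,0,0]
  ],
  "turn": [
    [0,0,0],
    [0,0,0],
    [0,0,0],
    [0,0,0],
    [0,0,0],
    [0,0,0]
  ]
}}

```text
clock: 32.35
tool_pos: [0.5243, -0.2546, 0.0328]
eef_rot: [0.64, 0.769, 0.0, -0.0]
contact_force: [-1.3, 0.6, 7.7]
opening: 0.597
finger_force: 11.7
```

>>> {"op": "servo_tool", "data": {
  "translation": [
    [0,0,0],
    [0,0,0],
    [0,0,0],
    [0,0,-0.01],
    [0,0,-0.02],
    [0,0,-0.035],
    [0,0,-0.04],
    [0,0,-0.035],
    [0,0,-0.01],
    [0,0,0]
  ],
  "turn": [
    [0,0,0],
    [0,0,0],
    [0,0,0],
    [0,0,0],
    [0,0,0],
    [0,0,0],
    [0,0,0],
    [0,0,0],
    [0,0,0],
    [0,0,0]
  ],
  "grip": 0.9
}}

```text
clock: 33.6
tool_pos: [0.5246, -0.2545, 0.1822]
eef_rot: [0.639, 0.769, 0.0, 0.0]
contact_force: [0.1, 0.2, -0.2]
opening: 0.901
finger_force: 0.0
```

```bash
python3 - <<'E'
from h import *
from plant import r,optics
s=r.get_state();plan(s,(.508,.215,.0551),100.5);print(s["tool_pos"],s["opening"])
d=optics.snapshot("top");P=cloud(d);e=optics.snapshot("scene");cv2.imwrite("pics/s3.png",cv2.resize(e["img"][120:260,160:480],(800,350))[:,:,::-1])
q=P.reshape(-1,3)
for n,x0,x1,y0,y1,z0,z1 in(('green',.45,.57,.270,.33,.095,.13),('white',.45,.57,.17,.25,.09,.13),('timer',.39,.51,-.06,.07,.045,.075),('garlic',.45,.6,-.33,-.2,.03,.09)):
    p=q[(q[:,0]>x0)&(q[:,0]<x1)&(q[:,1]>y0)&(q[:,1]<y1)&(q[:,2]>z0)&(q[:,2]<z1)]
    if len(p): print(n,len(p),np.round(1000*(p.min(0)+p.max(0))/2),np.round(1000*np.ptp(p,axis=0)))
E
```

```text
turn [ 0.     0.    -1.571] shift mm [-69.2 464.6 127.1] q [ 0.05  0.78  0.59  1.78 -0.6   0.77  1.13] t 33.6
[ 0.5246251  -0.25446577  0.18221253] 0.9011520946834926
green 378 [507. 300. 105.] [44. 47. 19.]
white 310 [510. 216.  99.] [42. 43. 16.]
timer 173 [457.   9.  55.] [45. 55. 20.]
garlic 267 [ 534. -249.   54.] [39. 55. 43.]
```

View pics/s3.png

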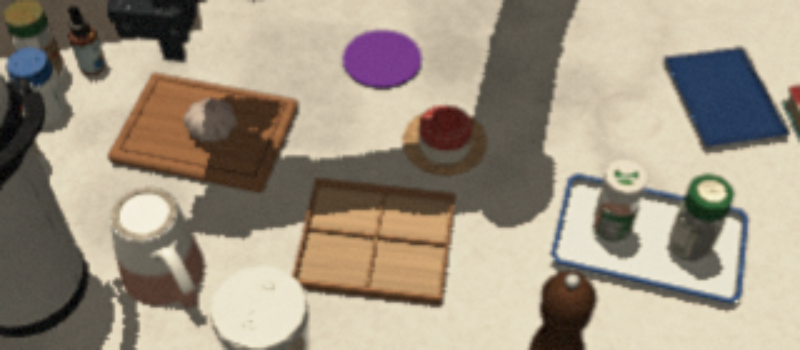

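The garlic lies on the board (210,120), the timer is on the mat (445,130), and both jars stand on the tray.

>>> {"op": "servo_tool", "data": {
  "translation": [
    [0.025,0.004,0],
    [0.045,0.007,0],
    [0.055,0.008,0],
    [0.055,0.008,0],
    [0.055,0.008,0],
    [0.055,0.008,0],
    [0.055,0.008,0],
    [0.055,0.008,0],
    [0.04,0.006,0],
    [0.02,0.003,0]
  ],
  "turn": [
    [0,0,0],
    [0,0,0],
    [0,0,0],
    [0,0,0],
    [0,0,0],
    [0,0,0],
    [0,0,0],
    [0,0,0],
    [0,0,0],
    [0,0,0]
  ],
  "grip": 0.7
}}

```text
clock: 34.95
tool_pos: [0.5065, 0.2124, 0.1804]
eef_rot: [0.638, 0.77, -0.001, -0.001]
contact_force: [0.0, -0.5, -1.0]
opening: 0.7
finger_force: 0.0
```

>>> {"op": "servo_tool", "data": {
  "translation": [
    [0,0,0],
    [0,0,0],
    [0,0,0],
    [0,0,0],
    [0,0,0],
    [0,0,0],
    [0,0,0],
    [0,0,0],
    [0,0,0],
    [0,0,0]
  ],
  "turn": [
    [0,0,-0.157],
    [0,0,-0.157],
    [0,0,-0.157],
    [0,0,-0.157],
    [0,0,-0.157],
    [0,0,-0.157],
    [0,0,-0.157],
    [0,0,-0.157],
    [0,0,-0.157],
    [0,0,-0.158]
  ]
}}

```text
clock: 36.2
tool_pos: [0.5076, 0.2081, 0.1813]
eef_rot: [-0.093, 0.996, -0.001, -0.001]
contact_force: [-0.0, -0.1, 0.1]
opening: 0.697
finger_force: 0.0
```

```bash
python3 - <<'E'
from h import *
from plant import r,optics
s=r.get_state();plan(s,(.5082,.2153,.0555),100.5);print(s["tool_pos"],s["opening"])
d=optics.snapshot("top");P=cloud(d)
q=P.reshape(-1,3)
for n,x0,x1,y0,y1,z0,z1 in(('timer',.39,.51,-.06,.07,.025,.075),('garlic',.45,.6,-.33,-.2,.03,.09)):
    p=q[(q[:,0]>x0)&(q[:,0]<x1)&(q[:,1]>y0)&(q[:,1]<y1)&(q[:,2]>z0)&(q[:,2]<z1)]
    if len(p): print(n,len(p),np.round(1000*(p.min(0)+p.max(0))/2),np.round(1000*np.ptp(p,axis=0)))
E
```

```text
turn [-0.001 -0.002  0.003] shift mm [ -1.9   7.  125.8] q [-0.62  0.68  0.24  1.87 -0.26  0.62  1.54] t 36.2
[0.507648   0.20808313 0.18131047] 0.6969282567707737
timer 569 [450.   7.  47.] [60. 60. 36.]
garlic 472 [ 526. -250.   55.] [55. 57. 39.]
```

The timer is 8 mm from the mat centre and the garlic is well inside the board. Next I fetch the white jar.

>>> {"op": "servo_tool", "data": {
  "translation": [
    [-0.002,0.004,0],
    [0,0.003,0],
    [0,0,0.02],
    [0,0,0.03],
    [0,0,0.03],
    [0,0,0.025],
    [0,0,0.015],
    [0,0,0.006],
    [0,0,0],
    [0,0,0]
  ],
  "turn": [
    [0,0,0.003],
    [0,0,0],
    [0,0,0],
    [0,0,0],
    [0,0,0],
    [0,0,0],
    [0,0,0],
    [0,0,0],
    [0,0,0],
    [0,0,0]
  ]
}}

```text
clock: 37.5
tool_pos: [0.5089, 0.2175, 0.0567]
eef_rot: [-0.09, 0.996, 0.0, 0.0]
contact_force: [0.6, 0.6, -0.3]
opening: 0.699
finger_force: 0.0
```

>>> {"op": "servo_tool", "data": {
  "translation": [
    [0,0,0],
    [0,0,0],
    [0,0,0],
    [0,0,0]
  ],
  "turn": [
    [0,0,0],
    [0,0,0],
    [0,0,0],
    [0,0,0]
  ],
  "grip": 0.3,
  "grip_force": 15
}}

```text
clock: 38.0
tool_pos: [0.5086, 0.2172, 0.0563]
eef_rot: [-0.09, 0.996, 0.0, 0.0]
contact_force: [-0.1, -0.3, 3.3]
opening: 0.478
finger_force: 15.0
```

```bash
python3 - <<'E'
from h import *
from plant import r
s=r.get_state();plan(s,(.576,-.0705,s["tool_pos"][2]+.001),100.5);print(s["tool_pos"],s["finger_force"],s["opening"],s["contact_force"])
E
```

```text
turn [ 0.     0.    -0.003] shift mm [ -13.8 -295.2   -1. ] q [-0.57  0.89  0.14  1.92 -0.32  0.36  1.57] t 38.0
[0.50862311 0.21722624 0.05630119] 14.976491348697891 0.4781595979536319 [-0.07265755 -0.26727863  3.28102699]
```

>>> {"op": "servo_tool", "data": {
  "translation": [
    [0,0,-0.01],
    [0,0,-0.025],
    [0,0,-0.03],
    [0,-0.01,-0.025],
    [0,-0.025,0],
    [0,-0.04,0],
    [-0.003,-0.045,0],
    [-0.003,-0.045,0],
    [-0.004,-0.045,0],
    [-0.004,-0.038,0]
  ],
  "turn": [
    [0,0,-0.003],
    [0,0,0],
    [0,0,0],
    [0,0,0],
    [0,0,0],
    [0,0,0],
    [0,0,0],
    [0,0,0],
    [0,0,0],
    [0,0,0]
  ]
}}

```text
clock: 39.25
tool_pos: [0.5672, -0.0259, 0.1463]
eef_rot: [-0.091, 0.996, -0.0, -0.0]
contact_force: [-0.2, 0.6, -2.0]
opening: 0.477
finger_force: 15.0
```

>>> {"op": "servo_tool", "data": {
  "translation": [
    [0,-0.025,0],
    [0,-0.015,0],
    [0,-0.007,0.005],
    [0,0,0.02],
    [0,0,0.02],
    [0,0,0.01],
    [0,0,0.005],
    [0,0,0],
    [0,0,0]
  ],
  "turn": [
    [0,0,0],
    [0,0,0],
    [0,0,0],
    [0,0,0],
    [0,0,0],
    [0,0,0],
    [0,0,0],
    [0,0,0],
    [0,0,0]
  ]
}}

```text
clock: 40.38
tool_pos: [0.5763, -0.0702, 0.0865]
eef_rot: [-0.092, 0.996, -0.0, 0.0]
contact_force: [-0.0, -0.0, -1.6]
opening: 0.477
finger_force: 15.0
```

```bash
python3 - <<'E'
from h import *
from plant import r
s=r.get_state();plan(s,(.576,-.0705,.0573),100.5);print(s["tool_pos"],s["finger_force"],s["opening"],s["contact_force"])
E
```

```text
turn [-0.     0.001  0.   ] shift mm [ 0.3 -0.3 29.2] q [-0.03  0.85  0.12  1.83 -0.19  0.47  1.98] t 40.38
[ 0.57626036 -0.07018399  0.08652466] 14.970162548424923 0.4768860327063654 [-0.0061767  -0.0304247  -1.61380139]
```

>>> {"op": "servo_tool", "data": {
  "translation": [
    [0,0,0.01],
    [0,0,0.009],
    [0,0,0.006],
    [0,0,0.003],
    [0,0,0.001],
    [0,0,0.001],
    [0,0,0]
  ],
  "turn": [
    [0,0,0],
    [0,0,0],
    [0,0,0],
    [0,0,0],
    [0,0,0],
    [0,0,0],
    [0,0,0]
  ]
}}

```text
clock: 41.25
tool_pos: [0.5758, -0.0704, 0.0571]
eef_rot: [-0.091, 0.996, -0.0, -0.0]
contact_force: [-1.7, 0.2, 7.2]
opening: 0.48
finger_force: 15.0
```

>>> {"op": "servo_tool", "data": {
  "translation": [
    [0,0,0],
    [0,0,0],
    [0,0,0],
    [0,0,-0.01],
    [0,0,-0.02],
    [0,0,-0.03],
    [0,0,-0.04],
    [0,0,-0.02],
    [0,0,0]
  ],
  "turn": [
    [0,0,0],
    [0,0,0],
    [0,0,0],
    [0,0,0],
    [0,0,0],
    [0,0,0],
    [0,0,0],
    [0,0,0],
    [0,0,0]
  ],
  "grip": 0.7
}}

```text
clock: 42.38
tool_pos: [0.577, -0.0704, 0.1779]
eef_rot: [-0.091, 0.996, -0.0, 0.002]
contact_force: [-0.5, 0.1, 0.3]
opening: 0.704
finger_force: 0.0
```

```bash
python3 - <<'E'
from h import *
from plant import r
s=r.get_state();plan(s,(.508,.2997,.058),100.5);print(s["tool_pos"],s["opening"])
E
```

```text
turn [-0.001  0.003 -0.   ] shift mm [  0.4 376.5 119.9] q [-0.05  0.71  0.16  1.78 -0.17  0.66  1.96] t 42.38
[ 0.57700681 -0.07039877  0.17790316] 0.7038370854478416
```

>>> {"op": "servo_tool", "data": {
  "translation": [
    [0,0.03,0],
    [0,0.05,0],
    [0,0.055,0],
    [0,0.055,0],
    [0,0.055,0],
    [0,0.055,0],
    [0,0.045,0],
    [0,0.025,0],
    [0,0.006,0],
    [0,0,0]
  ],
  "turn": [
    [0,0,0],
    [0,0,0],
    [0,0,0],
    [0,0,0],
    [0,0,0],
    [0,0,0],
    [0,0,0],
    [0,0,0],
    [0,0,0],
    [0,0,0]
  ]
}}

```text
clock: 43.62
tool_pos: [0.5073, 0.2983, 0.1754]
eef_rot: [-0.091, 0.996, -0.001, -0.001]
contact_force: [-0.5, -1.3, -0.1]
opening: 0.699
finger_force: 0.0
```

```bash
python3 - <<'E'
from h import *
from plant import r
s=r.get_state();plan(s,(.508,.2997,.058),100.5)
E
```

```text
turn [-0.001 -0.002 -0.001] shift mm [ -0.9   1.2 117.4] q [-0.75  0.74  0.25  1.75 -0.26  0.69  1.39] t 43.62
```

>>> {"op": "servo_tool", "data": {
  "translation": [
    [0,0.001,0.01],
    [0,0,0.025],
    [0,0,0.03],
    [0,0,0.025],
    [0,0,0.018],
    [0,0,0.01],
    [0,0,0],
    [0,0,0]
  ],
  "turn": [
    [0,0,0],
    [0,0,0],
    [0,0,0],
    [0,0,0],
    [0,0,0],
    [0,0,0],
    [0,0,0],
    [0,0,0]
  ]
}}

```text
clock: 44.62
tool_pos: [0.5077, 0.3007, 0.0587]
eef_rot: [-0.091, 0.996, 0.0, 0.0]
contact_force: [-0.4, 0.1, 0.8]
opening: 0.698
finger_force: 0.0
```

>>> {"op": "servo_tool", "data": {
  "translation": [
    [0,0,0],
    [0,0,0],
    [0,0,0],
    [0,0,0]
  ],
  "turn": [
    [0,0,0],
    [0,0,0],
    [0,0,0],
    [0,0,0]
  ],
  "grip": 0.3,
  "grip_force": 15
}}

```text
clock: 45.12
tool_pos: [0.5075, 0.3006, 0.0585]
eef_rot: [-0.091, 0.996, 0.0, 0.0]
contact_force: [-0.6, -1.4, 5.2]
opening: 0.516
finger_force: 15.0
```

```bash
python3 - <<'E'
from h import *
from plant import r
s=r.get_state();plan(s,(.5665,.0055,s["tool_pos"][2]+.001),100.5);print(s["tool_pos"],s["finger_force"],s["opening"],s["contact_force"])
E
```

```text
turn [ 0.  0. -0.] shift mm [  -4.2 -300.9   -1. ] q [-0.71  0.91  0.17  1.81 -0.31  0.45  1.43] t 45.12
[0.50749329 0.30060446 0.05847185] 14.99701045191614 0.5162135400737818 [-0.64299939 -1.37617317  5.24083179]
```

>>> {"op": "servo_tool", "data": {
  "translation": [
    [0,0,-0.01],
    [0,0,-0.025],
    [0,0,-0.03],
    [0,-0.01,-0.025],
    [0,-0.025,0],
    [0,-0.04,0],
    [-0.001,-0.045,0],
    [-0.001,-0.045,0],
    [-0.001,-0.045,0],
    [-0.001,-0.04,0]
  ],
  "turn": [
    [0,0,0],
    [0,0,0],
    [0,0,0],
    [0,0,0],
    [0,0,0],
    [0,0,0],
    [0,0,0],
    [0,0,0],
    [0,0,0],
    [0,0,0]
  ]
}}

```text
clock: 46.38
tool_pos: [0.5566, 0.0535, 0.1482]
eef_rot: [-0.091, 0.996, -0.0, -0.0]
contact_force: [0.1, 1.2, -1.0]
opening: 0.516
finger_force: 15.0
```

>>> {"op": "servo_tool", "data": {
  "translation": [
    [0,-0.025,0],
    [0,-0.018,0],
    [0,-0.008,0],
    [0,0,0.02],
    [0,0,0.02],
    [0,0,0.015],
    [0,0,0.005],
    [0,0,0],
    [0,0,0]
  ],
  "turn": [
    [0,0,0],
    [0,0,0],
    [0,0,0],
    [0,0,0],
    [0,0,0],
    [0,0,0],
    [0,0,0],
    [0,0,0],
    [0,0,0]
  ]
}}

```text
clock: 47.5
tool_pos: [0.5664, 0.0053, 0.0885]
eef_rot: [-0.092, 0.996, -0.0, 0.0]
contact_force: [-0.2, -0.2, -1.1]
opening: 0.516
finger_force: 15.0
```

```bash
python3 - <<'E'
from h import *
from plant import r
s=r.get_state();plan(s,(.5665,.0055,.0595),100.5);print(s["tool_pos"],s["finger_force"],s["opening"],s["contact_force"])
E
```

```text
turn [-0.     0.001  0.   ] shift mm [-0.1  0.2 29. ] q [-0.16  0.84  0.12  1.87 -0.21  0.44  1.86] t 47.5
[0.5663869  0.00531346 0.08853784] 14.999127699265955 0.5163048063708892 [-0.22430106 -0.24474602 -1.09140532]
```

>>> {"op": "servo_tool", "data": {
  "translation": [
    [0,0,0.01],
    [0,0,0.009],
    [0,0,0.006],
    [0,0,0.003],
    [0,0,0.001],
    [0,0,0.0005],
    [0,0,0]
  ],
  "turn": [
    [0,0,0],
    [0,0,0],
    [0,0,0],
    [0,0,0],
    [0,0,0],
    [0,0,0],
    [0,0,0]
  ]
}}

```text
clock: 48.38
tool_pos: [0.5658, 0.0052, 0.0595]
eef_rot: [-0.091, 0.996, 0.0, -0.0]
contact_force: [-1.9, 0.7, 8.0]
opening: 0.516
finger_force: 15.0
```

>>> {"op": "servo_tool", "data": {
  "translation": [
    [0,0,0],
    [0,0,0],
    [0,0,0],
    [0,0,-0.01],
    [0,0,-0.02],
    [0,0,-0.03],
    [0,0,-0.04],
    [0,0,-0.03],
    [0,0,-0.01],
    [0,0,0]
  ],
  "turn": [
    [0,0,0],
    [0,0,0],
    [0,0,0],
    [0,0,0],
    [0,0,0],
    [0,0,0],
    [0,0,0],
    [0,0,0],
    [0,0,0],
    [0,0,0]
  ],
  "grip": 0.7
}}

```text
clock: 49.62
tool_pos: [0.566, 0.0053, 0.1987]
eef_rot: [-0.091, 0.996, 0.0, 0.0]
contact_force: [-0.6, 0.4, -0.6]
opening: 0.697
finger_force: 0.0
```

>>> {"op": "servo_tool", "data": {
  "translation": [
    [0,0.03,0],
    [0,0.05,0],
    [0,0.055,0],
    [0,0.055,0],
    [0,0.045,0],
    [0,0.025,0],
    [0,0,0],
    [0,0,0]
  ],
  "turn": [
    [0,0,0],
    [0,0,0],
    [0,0,0],
    [0,0,0],
    [0,0,0],
    [0,0,0],
    [0,0,0],
    [0,0,0]
  ]
}}

```text
clock: 50.62
tool_pos: [0.5187, 0.2587, 0.1976]
eef_rot: [-0.091, 0.996, -0.001, -0.001]
contact_force: [-0.3, -1.3, -0.3]
opening: 0.698
finger_force: 0.0
```

```bash
python3 - <<'E'
from h import *
from plant import r,optics
s=r.get_state();print(s["tool_pos"],s["opening"],s["contact_force"])
d=optics.snapshot("top");e=optics.snapshot("scene")
q=cloud(d).reshape(-1,3)
for n,x0,x1,y0,y1,z0,z1 in(('green',.5,.6,-.025,.045,.095,.13),('white',.5,.62,-.11,-.03,.09,.12),('timer',.39,.51,-.06,.07,.025,.075),('garlic',.45,.6,-.33,-.2,.03,.09),('mill',.6,.8,.13,.25,.15,.2),('mug',.6,.8,-.3,-.15,.095,.125)):
    p=q[(q[:,0]>x0)&(q[:,0]<x1)&(q[:,1]>y0)&(q[:,1]<y1)&(q[:,2]>z0)&(q[:,2]<z1)]
    if len(p): print(n,len(p),np.round(1000*(p.min(0)+p.max(0))/2),np.round(1000*np.ptp(p,axis=0)))
cv2.imwrite("pics/f.png",cv2.resize(e["img"][120:260,160:480],(800,350))[:,:,::-1])
E
```

```text
[0.51865435 0.25871577 0.19764751] 0.6979513384246757 [-0.32644917 -1.34970291 -0.34590669]
green 354 [564.   5. 106.] [43. 44. 16.]
white 310 [576. -70. 100.] [42. 41. 17.]
timer 567 [450.   7.  48.] [60. 60. 33.]
garlic 470 [ 526. -250.   53.] [56. 57. 40.]
mill 268 [689. 191. 161.] [41. 39. 22.]
mug 889 [ 735. -247.  110.] [127. 105.  29.]
```

View pics/f.png

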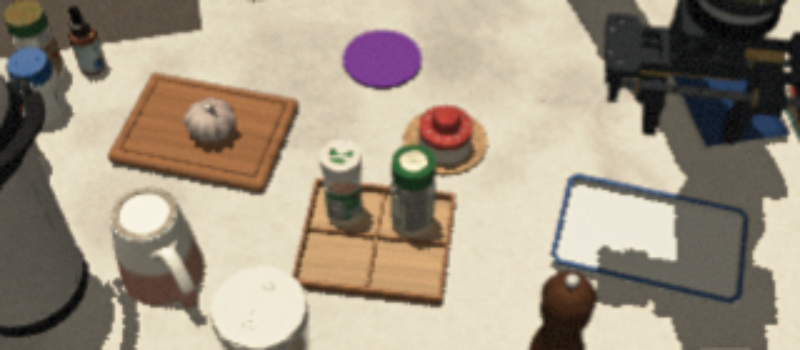

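The final view shows both jars upright in their own wells, white at (343,185) and green at (413,190), each about 3 mm or less from where it started. The garlic is on the board (210,122), the timer on the mat (445,130), and the mug and mill are where they were.

```bash
python3 -c "
from plant import r
print(r.finish_job())"
```

```text
the job is handed in; nothing more can be done
None
```

The job is handed in with every step carried out: the garlic is on the board, the timer stands about 8 mm from the mat's centre, both jars are back upright in their own compartments, and the mug and mill were left alone; the hand-in returned no verdict.

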